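# Half-turn a toner cartridge in the hopper

### The arm

A 6-joint arm with a two-finger parallel gripper is mounted at the origin on the work surface. World frame = base frame: x ahead of the robot, y to its left, z up, the work surface at z = 0. Lengths are in mm, angles in rad, forces in N, time in s.
With the tool pointing down it reaches from about 350 to 775 mm from the base axis. Payload 7.3 kg.
Tool frame: the origin (TCP) lies midway between the tips of the shut fingers; the grasp point (between the pads) lies 19 mm behind it; x points along the fingers, y is the direction in which the jaws open and shut, and the axes are right-handed (so a half turn about x gives the same grasp; the last joint's range is limited). The gripper opens to 92 mm and grips with 3 to 60 N. Pads are 19 mm wide; open, the fingers measure 130 mm over their backs; the gripper's body (75 mm by 190 mm) begins 47 mm behind the grasp point.
Start: joints at [1.111, 0.342, 1.524, -0, 1.275, -0.146], TCP at [162.04, 499.388, 226.741] pointing down, gripper open.
Joint ranges: [-2.53, 2.53], [-0.77, 2.02], [0.04, 2.7], [-1, 4.14], [0.28, 2.66], [-3.11, 3.11]. Speed limits (rad/s): [2.57, 2.57, 3.14, 3.14, 3.14, 3.14].

### API

Orientations are given as [roll, pitch, yaw] about the fixed x, y, z axes, in that order (R = Rz(yaw) Ry(pitch) Rx(roll)).
In Python, from plant import bot gives the robot as it stands. The module is installed in compiled form; this text tells all that it offers.
- The arm moves only by the shell command python3 -m handwheel 'ROWS' [OPENING]. ROWS is JSON, a list that holds one entry, the list of rows, each a list of 4 numbers: the shift along the tool's x, y, z in cm, then the turn about the tool's x in rad. A call has 1 to 8 rows; each row shifts and turns the commanded pose from where the row before left it, along the tool's axes as they then stand; what a row does not reach is not made up. A row lasts 1/12 s, in which the tool goes at most 41.7 mm and 7.16 degrees, less where a joint would pass 70% of its speed; a pose out of reach is approached as far as the arm can. A call is refused whole if a number of a shift passes 4.17 or a number of a turn 0.125, either way. A call with a gripper value outside its range is refused whole. OPENING is the opening, from 0 (shut) to 1 (fully open), set as the call begins (- or left out, the last holds). The fingers move at their own pace and stop on an object; the grip force is fixed at half the most. Time passes only in rows, so rows that do not move let the fingers close. It gives the time, the measured TCP pose, the force and the opening at its end, in the units of the state.
- bot.get_obs(): the state, without advancing time (a new reading comes with each control period).
- bot.capture(name): name is "scene" or "top" or "wrist"; returns (picture, depth): 420x560x3 uint8, red, green, blue; 420x560 float32, mm along the optical axis (not along the pixel's ray), 0 where there is no reading.
- bot.camera_model(name): a dict with "fx", "fy", "cx", "cy" (pixels), "dist_coeffs" ([k1, k2, p1, p2, k3] as OpenCV has them; the pictures are not rectified), "position" and "rotation" of the camera in the world. Camera axes: x right, y down, z forward; pixel columns grow to the right and rows downward; lengths in mm; the calibration is good to about 2 mm. A picture is of the moment at which its call begins: read the wrist's pose just before it. camera_model takes no time and is no camera call; for the wrist camera it gives the pose at the moment of the call.
- bot.close_job(): hands the job in, once; it reports no verdict.
Trained networks look in the newest picture that a camera, given by its name, has taken for a name from the list of things; names that differ only in an ending like _2 or _b are one class to them, and where a whole thing is asked for, a point or a joint stands for the part that bears it (a point fixed in the world has none). Each returns a list of dicts, best first, with "conf" (0 to 1); they miss things now and then, are a little off and sometimes report something else, mostly with a low value. They report only what shows in the picture. A call takes as long as a camera call.
- bot.find_in(camera, label): "bbox" ([left, top, width, height] in pixels, round what is visible of it).
- bot.spot_point(camera, label): "point" ([column, row] in pixels: a listed point, or the origin of a listed thing).
The state is a dict: "time": time; "joint_positions": joint angles; "dq": joint speeds; "tau": joint torques, N m; "tool_pos": TCP position; "tcp_rot": TCP orientation; "contact_force": force on the tool from outside, world axes, zero at the start; "moment": the same for the moment, N m; "grip_width": finger opening in mm.
Only numpy, scipy, OpenCV 4.12 (cv2) and the standard library are available. Lean on these libraries where they do the work, as an engineer would, in place of code of your own. Each camera call takes 0.05 s, during which the arm holds its last target.

### The job

Load the cyan toner cartridge: pull the orange tab of the hopper's sprung shutter out to its stop so that the mouth stays uncovered, then push the cartridge's neck fully down into the mouth with its cross pin in the two notches. Twist it clockwise (seen from above) until its fin points midway along the green band, halfway to the red mark and before the lock clicks over, and finish there, with the gripper still holding the cartridge against the spring. Never let it click into lock, and leave the magenta cartridge, the stapler and the tape dispenser where they stand.

Things in the scene. Friction and masses are not known exactly. Their poses are not given: they have to be found in the camera images.
- cyan: cyan toner cartridge, 149 mm tall, 0.25 to 0.5 kg, standing on the flat foot of its black neck (32 mm across, 29 mm long). Round body 62 mm across, 80 mm tall, yellow stripes at the two ends of the fin line. Steel cross pin along x, 8 mm thick, 48 mm tip to tip, its axis 5 mm above the foot. Half a turn makes no difference. Origin: centre of the foot; z up.
- cyan_mid (a point): point on the axis of the cyan cartridge, half-way up, 74.5 mm above its foot; x along fin and pin, z up. The body's top is 34.5 mm above this point; from there the black grip fin rises 40 mm, 20 mm thick (along y), 48 mm long (along x).
- magenta_mid (a point): the same point of an identical cartridge in magenta, a bystander: leave it
- hopper: toner hopper: white fixed box, 160 mm (x) by 240 mm (y) by 100 mm tall, origin under its centre. Marks on its top, 38 to 56 mm from the mouth's centre: black = entry line (0), green band = 34 to 46 degrees clockwise from entry (on both sides), red = lock, 80 degrees clockwise. Guide rails 5 mm high flank the shutter.
- mouth (a point): centre of the hopper's mouth, level with the hopper's top; 45 mm from the hopper's centre towards its -y, same axes: x along the line of the two pin notches, y the way the shutter opens. Round hole of 36 mm, notches 12 mm wide at +x and -x out to 28 mm; rim 8 mm thick. The foot comes to rest 20 mm below this point (cyan_mid 54.5 mm above it); the pin then turns beneath the rim.
- tab (a point): centre of the orange tab on the shutter: upright block 30 mm (mouth's x) by 12 mm (mouth's y) by 30 mm tall, standing on the 4 mm shutter plate (plate top 105 mm above the counter, tab top 135 mm, this point 120 mm). Axes as the mouth.
- shutter (a joint): travel of the shutter, m: 0 shut over the mouth, 0.060 out at its stop (it moves towards the mouth's +y). Over-centre spring: it pulls shut (about 3 N at 0) until 0.040, beyond which it stays out (about 2 N at the stop).
- collar (a joint): turn of the fork collar hidden in the mouth that the pin drives, rad, clockwise from above: 0 home (entry), 1.3 locked. The fork has about 0.1 rad of play each way, so it lags the cartridge by about 0.1. Over-centre spring: it turns back to home (0.15 N m at 0, 0.09 N m at 0.6) until 1.05, beyond which it clicks over to lock by itself.
- stapler: black stapler, 150 x 36 x 49 mm, loose bystander; origin under its centre
- tape: black tape dispenser, 150 x 55 x 79 mm, loose bystander; origin under its centre

How it is judged (in metres and radians):
On the way, in this order (a step that is already met when the one before it is completed fails the run):
1. the shutter is pulled out to its stop (value of joint shutter above 0.056 m), for 0.2 s.
2. the cyan cartridge is seated in the mouth, not yet twisted (horizontal distance between cyan_mid and mouth below 0.004 m and z of cyan_mid in the frame of mouth below 0.0585 m and angle between cyan_mid's own z axis and vertical below 0.08 rad and angle between the x axis of cyan_mid and the x axis of mouth, either way round below 0.35 rad), for 0.1 s.
At the end, for the whole second after the job is handed in: The cyan cartridge is fully in the mouth (within 4 mm of its axis and of full depth, upright), its fin 40 degrees clockwise of the notches (within 8 degrees), the collar turned with it and not locked, the shutter still out, and the gripper holds the cartridge still (over 3 N) (horizontal distance between cyan_mid and mouth below 0.004 m and z of cyan_mid in the frame of mouth below 0.0585 m and angle between cyan_mid's own z axis and vertical below 0.08 rad and angle between the x axis of cyan_mid and the x axis of mouth, either way round between 0.56 and 0.84 rad and value of joint collar between 0.35 and 0.95 rad and value of joint shutter above 0.05 m and contact force between the fingers and cyan above 3 N and angular speed of cyan below 0.1 rad/s); the arm keeps its last pose, push and grip.
It fails at once if the collar clicks over into lock (value of joint collar above 1.08 rad).
It fails at once if the magenta cartridge is disturbed (distance of magenta_mid from where it was at the start of the episode above 0.02 m or angle between magenta_mid's own z axis and vertical above 0.3 rad).
It fails at once if the stapler is disturbed (distance of stapler from where it was at the start of the episode above 0.02 m or angle between stapler's own z axis and vertical above 0.3 rad).
It fails at once if the tape dispenser is disturbed (distance of tape from where it was at the start of the episode above 0.02 m or angle between tape's own z axis and vertical above 0.3 rad).
It also fails if it takes over 61 s, if anything falls off the work surface, if the arm or the gripper's body presses on something with over 40 N, if the wrist force passes 120 N, or if a joint passes its speed limit or range.

## Working session

There is one attempt and no reset: what is moved stays moved. The work goes in short steps, Python scripts to look and compute and a shell command to move; the robot and the scene stay as the last step left them, time stands still between calls to the robot, and variables do not carry over. Pictures are saved under pics/ and viewed, and the job is handed in when it is done.

```bash
mkdir -p pics
cat > h.py <<'E'
import numpy as np, cv2
from plant import bot
from scipy.spatial.transform import Rotation as R
def px2w(cam,depth,u,v,z=None,m=None):
    m=m or bot.camera_model(cam)
    K=np.array([[m['fx'],0,m['cx']],[0,m['fy'],m['cy']],[0,0,1]])
    p=cv2.undistortPoints(np.array([[[u,v]]],float),K,np.array(m['dist_coeffs'],float))[0,0]
    ray=np.array([p[0],p[1],1.0]);Rm=np.array(m['rotation']).reshape(3,3) if np.size(m['rotation'])==9 else R.from_euler('xyz',m['rotation']).as_matrix()
    t=np.array(m['position'])
    if z is None: s=depth[int(round(v)),int(round(u))]
    else: s=(z-t[2])/(Rm@ray)[2]
    return t+Rm@ray*s
def w2px(cam,P,m=None):
    m=m or bot.camera_model(cam)
    K=np.array([[m['fx'],0,m['cx']],[0,m['fy'],m['cy']],[0,0,1]])
    Rm=np.array(m['rotation']).reshape(3,3) if np.size(m['rotation'])==9 else R.from_euler('xyz',m['rotation']).as_matrix()
    c=(np.atleast_2d(P)-np.array(m['position']))@Rm
    return cv2.projectPoints(c,np.zeros(3),np.zeros(3),K,np.array(m['dist_coeffs'],float))[0][:,0]
def save(name,img): cv2.imwrite('pics/'+name,img[:,:,::-1])
E
python3 - <<'E'
from h import *
print(bot.get_obs())
for c in ['top','scene']:
    i,d=bot.capture(c); save(c+'0.png',i); np.save(c+'0.npy',d)
    print(c,bot.camera_model(c))
    for l in (['cyan_mid','magenta_mid','mouth','tab','stapler','tape','hopper']):
        print(l,[(np.round(x['point']),round(x['conf'],2)) for x in bot.spot_point(c,l)][:2])
E
```

```text
{'time': 0.0, 'joint_positions': array([ 1.11102289e+00,  3.42715144e-01,  1.52501777e+00,  2.15853478e-06,
        1.27536875e+00, -1.45979531e-01]), 'dq': array([-0.00055134,  0.00092052, -0.00020788, -0.00250009, -0.00239182,
        0.00095734]), 'tau': array([ 1.07210446e-03, -4.31241131e+01, -2.44225788e+01,  7.18824542e-02,
        5.58572123e-02, -1.28434071e-04]), 'tool_pos': array([161.84075346, 499.01340178, 226.04862111]), 'tcp_rot': array([-1.71814369,  1.56928731, -2.03193822]), 'contact_force': array([0.04111265, 0.42094575, 0.38439745]), 'moment': array([ 0.04932426, -0.00790068,  0.02276179]), 'grip_width': 91.70810423182581}
top {'fx': 436.0909679979307, 'fy': 436.0909679979307, 'cx': 276.20702672953865, 'cy': 205.5301052573134, 'dist_coeffs': array([-0.10260669,  0.        ,  0.        ,  0.        ,  0.        ]), 'position': array([ 433.06803697,  -71.25079628, 1070.29002886]), 'rotation': array([-2.95622529, -0.00776675, -1.58607587])}
cyan_mid [(array([311., 251.]), 0.73), (array([200., 225.]), 0.63)]
magenta_mid [(array([386., 243.]), 0.65)]
mouth [(array([212
[... 159 characters left out ...]
r [(array([198., 227.]), 0.76)]
scene {'fx': 491.3304433120234, 'fy': 491.3304433120234, 'cx': 272.6488550176778, 'cy': 210.9504329389582, 'dist_coeffs': array([-0.08845205,  0.        ,  0.        ,  0.        ,  0.        ]), 'position': array([1095.87649392, -593.98783934,  780.69523316]), 'rotation': array([-2.34310394, -0.00608936,  0.76561206])}
cyan_mid [(array([209., 211.]), 0.67), (array([232., 364.]), 0.51)]
magenta_mid [(array([153., 268.]), 0.69)]
mouth [(array([306., 170.]), 0.72)]
tab [(array([315., 156.]), 0.71)]
stapler [(array([326., 284.]), 0.7), (array([209., 214.]), 0.61)]
tape [(array([232., 365.]), 0.68), (array([213., 210.]), 0.15)]
hopper [(array([322., 192.]), 0.65)]
```

View pics/top0.png

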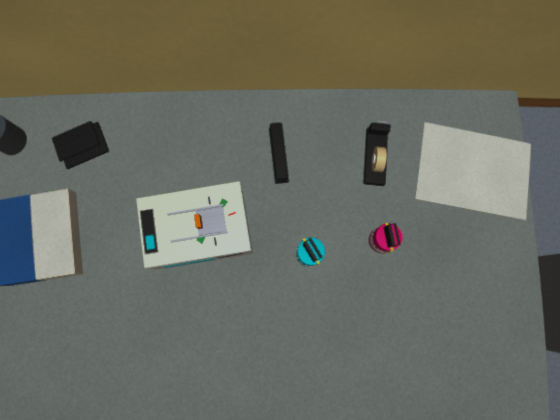

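View pics/scene0.png

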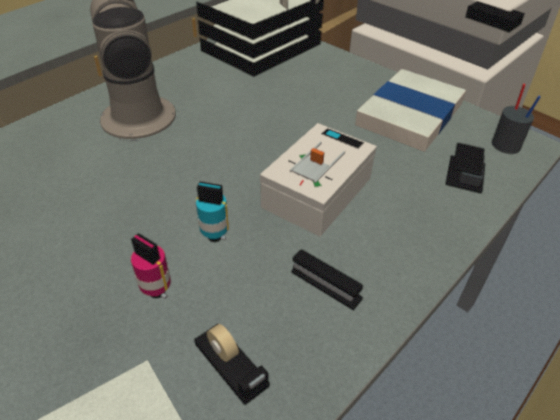

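Run:
```python
from h import *
i=cv2.imread('pics/top0.png')
c=i[170:280,125:260]; cv2.imwrite('pics/topc1.png',cv2.resize(c,None,fx=5,fy=5,interpolation=cv2.INTER_CUBIC))
c=i[220:280,280:420]; cv2.imwrite('pics/topc2.png',cv2.resize(c,None,fx=5,fy=5,interpolation=cv2.INTER_CUBIC))
d=np.load('top0.npy')
for n,u,v in [('hopTop',232,230),('panel',149,220),('tab',198,221),('plate',215,217),('cyanfin',311,251),('cyanbody',302,256),('mag',390,240),('stap',279,155),('tape',376,150)]:
    print(n,px2w('top',d,u,v).round(1))
print(px2w('top',d,311,251,149).round(1))
o=bot.get_obs();print(R.from_euler('xyz',o['tcp_rot']).as_matrix().round(3))
m=bot.camera_model('wrist');Rt=R.from_euler('xyz',o['tcp_rot']);Rm=R.from_euler('xyz',m['rotation'])
print(m,Rt.inv().apply(m['position']-o['tool_pos']),(Rt.inv()*Rm).as_matrix().round(3))
```

```text
hopTop [560.2  18.2 102.2]
panel [585.3 206.6 101.5]
tab [576.9  89.6 132.4]
plate [589.5  56.  106.1]
cyanfin [ 506.9 -153.   149.6]
cyanbody [ 499.3 -136.3  111.6]
mag [ 527.5 -323.7  147.5]
stap [750.4 -90.9  46.7]
tape [ 754.  -325.2   68.4]
[ 506.9 -153.1  149. ]
[[ 0.     0.309  0.951]
 [ 0.     0.951 -0.309]
 [-1.     0.     0.   ]]
{'fx': 298.4911720757024, 'fy': 298.4911720757024, 'cx': 276.37556244283525, 'cy': 207.8334226892822, 'dist_coeffs': array([-0.05121942,  0.        ,  0.        ,  0.        ,  0.        ]), 'position': array([ 93.95903101, 520.86042948, 384.51185318]), 'rotation': array([ 2.87134375e+00, -1.20613816e-03,  1.25802936e+00])} [-157.75885826   -0.58068903  -71.38420352] [[-0.001 -0.267  0.964]
 [ 1.     0.001  0.001]
 [-0.001  0.964  0.267]]
```

View pics/topc1.png

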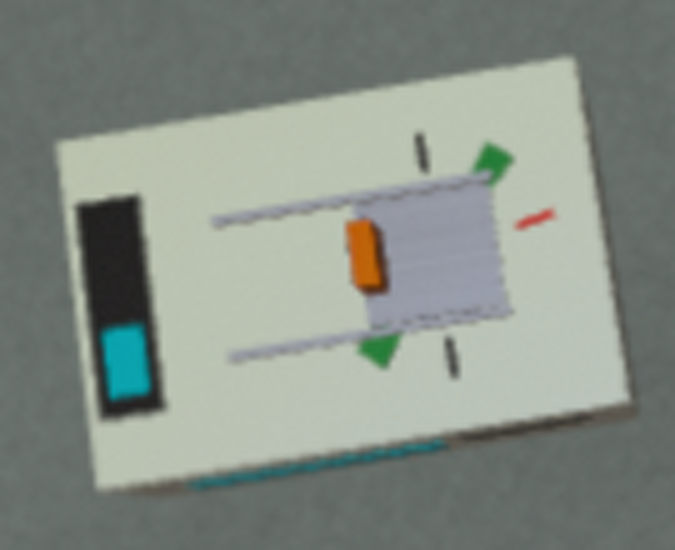

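View pics/topc2.png

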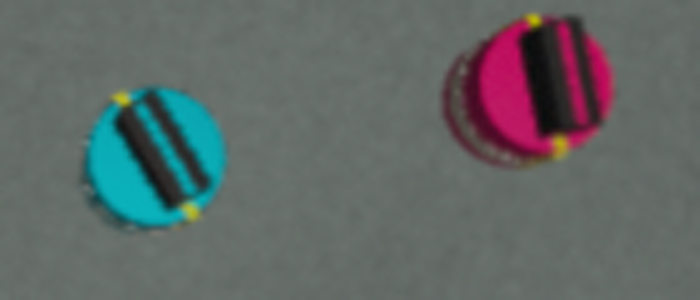

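Run:
```python
from h import *
f=lambda a,b,z:px2w('top',None,125+a/5-.4,170+b/5-.4,z)
def g(a,b,z): return px2w('top',None,280+a/5-.4,220+b/5-.4,z)
A=f(421,152,100);B=f(452,357,100);print('entry',A,B,(A+B)/2,np.linalg.norm(A-B),np.degrees(np.arctan2(*(A-B)[1::-1])))
C=[f(55,143,100),f(577,57,100),f(633,404,100),f(97,490,100)];print('hop',np.round(C,1),np.mean(C,0))
for k in range(4):
    e=C[(k+1)%4]-C[k];print(np.linalg.norm(e),np.degrees(np.arctan2(e[1],e[0])))
print('tab',f(361,253,135))
print('green',f(491,162,100),f(380,350,100),'red',f(535,219,100))
a=g(122,99,109);b=g(191,212,109);print('cyan stripes',a,b,(a+b)/2,np.linalg.norm(a-b),np.degrees(np.arctan2(*(a-b)[1::-1])))
a=g(151,90,149);b=g(207,186,149);print('strip',a,b)
a=g(120,115,149);b=g(178,205,149);print('strip',a,b)
```

```text
entry [629.78547469  71.38312325 100.        ] [536.18778696  56.35284489 100.        ] [582.98663082  63.86798407 100.        ] 94.79681648544992 9.122891873306743
hop [[ 6.364e+02  2.402e+02  1.000e+02]
 [ 6.731e+02  4.000e-01  1.000e+02]
 [ 5.142e+02 -2.440e+01  1.000e+02]
 [ 4.784e+02  2.148e+02  1.000e+02]] [575.54459528 107.73584193 100.        ]
242.5470014549029 -81.28922165322777
160.9021340283634 -171.11431799466894
241.84697307793553 98.49860283216465
160.01023443338676 9.13791755431857
tab [578.28285503  91.84396473 135.        ]
green [624.70779602  39.46003789 100.        ] [539.71194224  88.6915411  100.        ] red [598.20887804  19.37544948 100.        ]
cyan stripes [ 536.0632064  -141.83419161  109.        ] [ 485.72475559 -170.91544088  109.        ] [ 510.89398099 -156.37481624  109.        ] 58.13500399171749 30.01564606771754
strip [ 535.42294229 -151.33248212  149.        ] [ 494.34570065 -173.87044984  149.        ]
strip [ 524.98309479 -137.87155508  149.        ] [ 486.56668521 -161.36797857  149.        ]
```

```bash
python3 -m handwheel '[[[0,0,0,-0.117],[0,0,0,-0.117],[0,0,0,-0.117],[0,0,0,-0.117],[0,-2.3,1.7,0],[0,-2.3,1.7,0],[0,-2.3,1.7,0],[0,-2.3,1.7,0]]]' 1
python3 -m handwheel '[[[0,-2.3,1.7,0],[0,-2.3,1.7,0],[0,-2.3,1.7,0],[0,-2.3,1.7,0],[0,-2.3,1.7,0],[0,-2.3,1.7,0],[0,-2.3,1.7,0],[0,-2.3,1.7,0]]]'
python3 -m handwheel '[[[0,-2.3,1.7,0],[0,-2.3,1.7,0],[0,-2.3,1.7,0],[0,-2.3,1.7,0],[0,-2.3,1.7,0],[0,-2.3,1.7,0],[0,-2.3,1.7,0],[0,-2.3,1.7,0]]]'
cat > st.py <<'E'
from h import *
def st(tx=None,ty=None,ang=None,tz=None):
    o=bot.get_obs();M=R.from_euler('xyz',o['tcp_rot']).as_matrix();p=o['tool_pos']
    a=np.degrees(np.arctan2(M[1,1],M[0,1]))
    print('t',round(o['time'],2),'p',p.round(1),'jaw',round(a,2),'tilt',M[2].round(3),'F',o['contact_force'].round(1),'M',o['moment'].round(2),'w',round(o['grip_width'],1),'q',o['joint_positions'].round(2))
    if tx is not None:
        d=np.array([tx,ty,tz if tz is not None else p[2]])-p
        print('tool shift cm',(M.T@d/10).round(2))
    if ang is not None: print('turn',np.radians(a-ang).round(3))
E
python3 -c "
from st import *
st(578.3,91.8,98.8,220)"
```

```text
time: 1.47
tool_pos: [243.9, 418.1, 226.7]
tcp_rot: [0.672, 1.571, 0.827]
contact_force: [0.2, 0.5, 0.8]
grip_width: 91.8
time: 2.13
tool_pos: [406.9, 256.9, 226.9]
tcp_rot: [0.473, 1.57, 0.627]
contact_force: [-0.5, 0.4, -0.1]
grip_width: 91.9
time: 2.8
tool_pos: [569.5, 95.9, 226.7]
tcp_rot: [0.809, 1.571, 0.963]
contact_force: [0.6, -0.4, -0.1]
grip_width: 92.0
t 2.8 p [569.5  95.9 226.7] jaw 98.82 tilt [-1.  0.  0.] F [ 0.6 -0.4 -0.1] M [ 0.04 -0.01 -0.03] w 92.0 q [ 0.03  0.44  1.37  0.    1.33 -1.69]
tool shift cm [ 0.67 -0.54  0.8 ]
turn 0.0
```

```bash
python3 -m handwheel '[[[0,0,0,0],[0,0,0,0]]]'
python3 - <<'E'
from st import *
import json
st(578.3,91.8,98.8,220)
m=bot.camera_model('wrist')
i,d=bot.capture('wrist'); save('w1.png',i); np.savez('w1.npz',d=d,**{k:np.array(v) for k,v in m.items()})
for l in ['tab','mouth']: print(l,[(np.round(x['point'],1),round(x['conf'],2)) for x in bot.spot_point('wrist',l)][:2])
E
```

```text
time: 2.97
tool_pos: [569.1, 96.0, 226.1]
tcp_rot: [2.771, 1.57, 2.923]
contact_force: [-0.5, 0.8, -0.9]
grip_width: 91.6
t 2.97 p [569.1  96.  226.1] jaw 98.7 tilt [-1.     0.    -0.001] F [-0.5  0.8 -0.9] M [ 0.01 -0.04  0.01] w 91.6 q [ 0.03  0.44  1.38  0.    1.33 -1.69]
tool shift cm [ 0.61 -0.55  0.84]
turn -0.002
tab [(array([268.6, 215. ]), 0.91)]
mouth [(array([246.2, 207.3]), 0.61)]
```

View pics/w1.png

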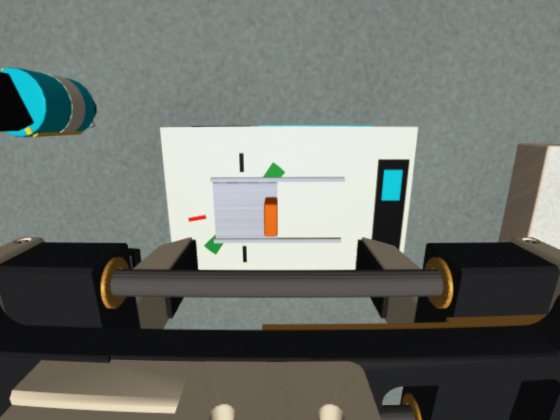

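Run:
```python
from h import *
i=cv2.imread('pics/w1.png')
c=i[140:275,180:320]; cv2.imwrite('pics/w1c.png',cv2.resize(c,None,fx=4.4,fy=4.4,interpolation=cv2.INTER_CUBIC))
```

```text
(no output)
```

View pics/w1c.png

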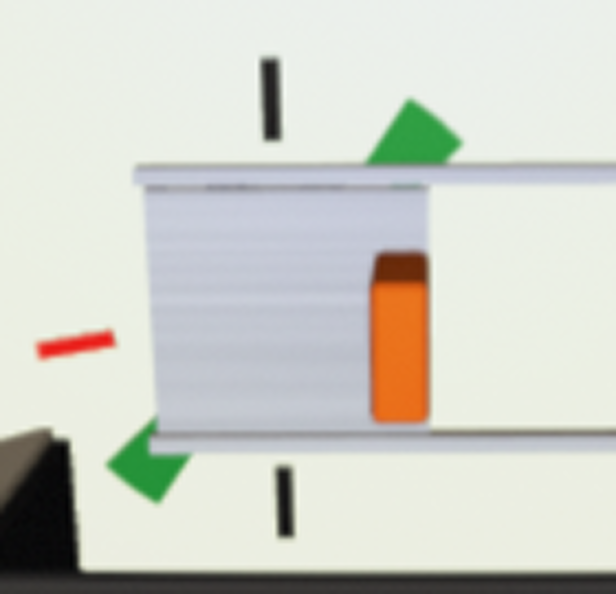

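Run:
```python
from h import *
z=np.load('w1.npz');d=z['d'];m={k:z[k] for k in z.files if k!='d'};m={k:(v.item() if v.ndim==0 else v) for k,v in m.items()}
f=lambda a,b,h:px2w('wrist',d,180+(a+.5)/4.4-.5,140+(b+.5)/4.4-.5,h,m)
A=f(285,502,100);B=f(271,99,100);print('entry',A,B,(A+B)/2,np.linalg.norm(A-B),np.degrees(np.arctan2(*(A-B)[1::-1])))
for (a,b) in [(261,58),(280,137),(276,467),(293,536)]: print(f(a,b,100).round(1))
C=[f(373,282,135),f(428,282,135),f(372,421,135),f(428,421,135)];print(np.round(C,1),np.mean(C,0))
C=[px2w('wrist',d,u,v,100,m) for u,v in [(162,127),(417,128)]];print(C,np.linalg.norm(C[0]-C[1]),np.degrees(np.arctan2(*(C[1]-C[0])[1::-1])))
print('depth',[f(a,b,None).round(1) for a,b in [(400,350),(260,300),(330,60)]])
```

```text
entry [629.71293927  71.59823443 100.        ] [536.71480144  56.93769226 100.        ] [583.21387035  64.26796334 100.        ] 94.14661510561363 8.95857552886492
[528.3  53.7 100. ]
[544.6  59.9 100. ]
[621.2  68.4 100. ]
[638.1  74.5 100. ]
[[564.5  84.5 135. ]
 [562.8  95.1 135. ]
 [593.2  88.4 135. ]
 [591.5  99.6 135. ]] [578.0055713   91.87853949 135.        ]
[array([515.3362248 , -19.97060977, 100.        ]), array([479.79385091, 214.6727959 , 100.        ])] 237.32001215031258 98.61334295444567
depth [array([498.5,  84.5, 384. ]), array([580.2,  60.4, 105.3]), array([526.7,  68.3,  98. ])]
```

```bash
python3 -m handwheel '[[[0,-0.54,0.84,0],[2.8,0,0,0],[2.8,0,0,0],[2.8,0,0,0],[2.0,0,0,0],[0.9,0,0,0],[0,0,0,0],[0,0,0,0]]]'
python3 -c "
from st import *
st(578.0,91.9,98.9,113)"
```

```text
time: 3.78
tool_pos: [577.9, 93.7, 114.5]
tcp_rot: [0.033, 1.57, 0.189]
contact_force: [0.2, 0.2, -1.2]
grip_width: 91.9
t 3.78 p [577.9  93.7 114.5] jaw 98.89 tilt [-1.     0.     0.001] F [ 0.2  0.2 -1.2] M [ 0.06 -0.02  0.  ] w 91.9 q [ 0.03  0.56  1.51  0.    1.08 -1.7 ]
tool shift cm [ 0.15 -0.18 -0.02]
turn -0.0
```

```bash
python3 -m handwheel '[[[0,-0.15,0,0],[0,0,0,0],[0,0,0,0],[0,0,0,0],[0,0,0,0],[0,0,0,0],[0,0,0,0],[0,0,0,0]]]' 0
python3 -m handwheel '[[[0,0,0,0],[0,0,0,0]]]'
python3 -c "
from st import *
st(578.0,91.9,98.9,113)"
```

```text
time: 4.45
tool_pos: [578.0, 91.5, 113.7]
tcp_rot: [1.002, 1.571, 1.156]
contact_force: [-0.1, -0.2, -0.6]
grip_width: 43.0
time: 4.62
tool_pos: [578.0, 91.5, 113.7]
tcp_rot: [2.0, 1.571, 2.154]
contact_force: [-0.2, -0.7, -0.2]
grip_width: 29.8
t 4.62 p [578.   91.5 113.7] jaw 98.83 tilt [-1.  0. -0.] F [-0.2 -0.7 -0.2] M [ 0.03 -0.   -0.01] w 29.8 q [ 0.03  0.56  1.51  0.    1.08 -1.7 ]
tool shift cm [0.07 0.04 0.  ]
turn -0.001
```

```bash
python3 -m handwheel '[[[0,0,0,0],[0,0,0,0],[0,0,0,0],[0,0,0,0],[0,0,0,0]]]'
python3 -m handwheel '[[[0,0.8,0,0],[0,0.8,0,0],[0,0.8,0,0],[0,0.8,0,0],[0,0.8,0,0],[0,0.8,0,0],[0,0.8,0,0],[0,0.3,0,0]]]'
python3 -m handwheel '[[[0,0.1,0,0],[0,0,0,0]]]'
python3 -c "
from st import *
st(578.0-60*.1547,91.9+60*.988,98.9,113)"
```

```text
time: 5.03
tool_pos: [578.0, 91.8, 113.7]
tcp_rot: [1.355, 1.57, 1.51]
contact_force: [-0.8, 1.7, -0.4]
grip_width: 11.7
time: 5.7
tool_pos: [568.7, 151.2, 113.7]
tcp_rot: [-0.982, 1.57, -0.827]
contact_force: [1.5, -7.7, 0.6]
grip_width: 11.9
time: 5.87
tool_pos: [568.7, 151.1, 113.8]
tcp_rot: [1.618, 1.571, 1.773]
contact_force: [-0.5, -0.8, -0.1]
grip_width: 11.6
t 5.87 p [568.7 151.1 113.8] jaw 98.85 tilt [-1.  0. -0.] F [-0.5 -0.8 -0.1] M [0.08 0.06 0.01] w 11.6 q [ 0.13  0.56  1.5   0.    1.08 -1.6 ]
tool shift cm [ 0.08  0.01 -0.  ]
turn -0.001
```

```bash
python3 -m handwheel '[[[0,0.2,0,0],[0,0.1,0,0],[0,0,0,0],[0,0,0,0]]]'
python3 -c "
from st import *
st(578.0-60*.1547,91.9+60*.988,98.9,113)"
```

```text
time: 6.2
tool_pos: [568.8, 151.2, 113.7]
tcp_rot: [-1.675, 1.568, -1.521]
contact_force: [1.1, -9.3, 0.4]
grip_width: 11.5
t 6.2 p [568.8 151.2 113.7] jaw 98.79 tilt [-1.    -0.003 -0.   ] F [ 1.1 -9.3  0.4] M [-1.54 -0.18 -0.01] w 11.5 q [ 0.13  0.56  1.5  -0.    1.08 -1.59]
tool shift cm [ 0.07 -0.   -0.01]
turn -0.002
```

```bash
python3 -m handwheel '[[[0,-0.2,0,0],[0,0,0,0],[0,0,0,0],[0,0,0,0],[0,0,0,0],[-2.0,0,0,0],[-3.0,0,0,0],[-3.0,0,0,0]]]' 1
python3 -m handwheel '[[[-3.0,0,0,0],[-3.0,0,0,-0.092],[0,0,0,-0.092],[0,0,0,-0.092],[0,0,0,-0.092],[0,0,0,0]]]' 1
python3 -c "
from st import *
st(511,-156.4,120,250)
i,d=bot.capture('scene'); save('s1.png',cv2.resize(i[100:260,200:440],None,fx=3,fy=3))
"
```

```text
time: 6.87
tool_pos: [567.9, 152.1, 193.8]
tcp_rot: [2.991, 1.568, -3.138]
contact_force: [1.9, 0.7, -0.2]
grip_width: 60.8
time: 7.37
tool_pos: [568.5, 152.1, 253.9]
tcp_rot: [0.312, 1.57, 0.837]
contact_force: [-0.3, 0.6, -0.7]
grip_width: 91.4
t 7.37 p [568.5 152.1 253.9] jaw 120.12 tilt [-1.  0.  0.] F [-0.3  0.6 -0.7] M [ 0.05  0.03 -0.  ] w 91.4 q [ 0.13  0.44  1.29  0.    1.41 -1.97]
tool shift cm [  0.38 -23.79 -20.46]
turn 0.002
```

View pics/s1.png

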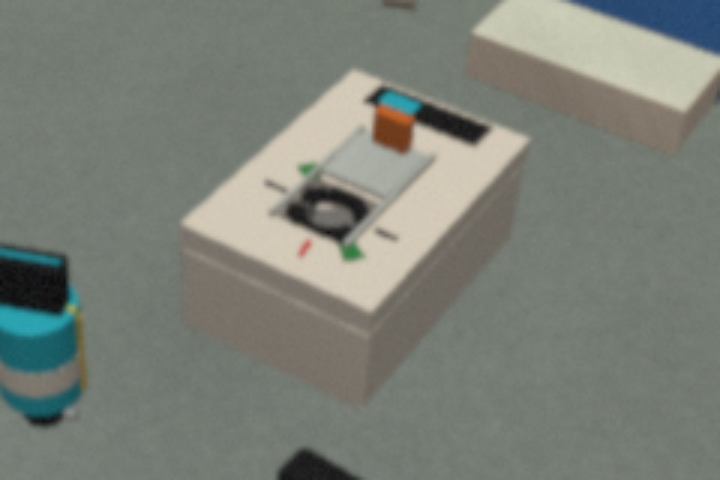

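```bash
cat > cap.py <<'E'
from st import *
import sys
def cap(n):
    st(); m=bot.camera_model('wrist'); i,d=bot.capture('wrist'); save(n+'.png',i); np.savez(n+'.npz',d=d,**{k:np.array(v) for k,v in m.items()})
def load(n):
    z=np.load(n+'.npz');d=z['d'];m={k:z[k] for k in z.files if k!='d'};return d,{k:(v.item() if v.ndim==0 else v) for k,v in m.items()}
E
python3 -c "
from cap import *
cap('w2')
for l in ['mouth','cyan_mid']: print(l,bot.spot_point('wrist',l))"
python3 -m handwheel '[[[0,-2.6,-2.2,0],[0,-2.6,-2.2,0],[0,-2.6,-2.2,0],[0,-2.6,-2.2,0],[0,-2.6,-2.2,0],[0,-2.6,-2.2,0],[0,-2.6,-2.2,0],[0,-2.6,-2.2,0]]]' 1
python3 -m handwheel '[[[0,-1.5,-1.4,0],[0,-1.5,-1.4,0],[0,0,0,0],[0,0,0,0]]]' 1
python3 -c "
from cap import *
cap('w3')
for l in ['mouth','cyan_mid']: print(l,bot.spot_point('wrist',l))
st(511,-156.4,120,250)"
```

```text
t 7.42 p [568.5 152.1 253.7] jaw 119.84 tilt [-1.  0.  0.] F [-0.1 -0.4  0.4] M [0.04 0.02 0.01] w 92.2 q [ 0.13  0.44  1.29  0.    1.4  -1.96]
mouth [{'point': [198.7, 164.2], 'conf': 0.98}]
cyan_mid []
time: 8.23
tool_pos: [519.3, -117.7, 253.8]
tcp_rot: [-0.016, 1.571, 0.504]
contact_force: [0.9, -0.2, 0.3]
grip_width: 91.7
time: 8.57
tool_pos: [510.3, -156.8, 253.6]
tcp_rot: [1.255, 1.57, 1.774]
contact_force: [0.2, 0.7, -1.2]
grip_width: 92.0
t 8.57 p [ 510.3 -156.8  253.6] jaw 119.73 tilt [-1.     0.001  0.   ] F [ 0.2  0.7 -1.2] M [ 0.1   0.06 -0.01] w 92.0 q [-0.44  0.34  1.45  0.    1.35 -2.53]
mouth []
cyan_mid []
t 8.72 p [ 510.8 -155.2  253.7] jaw 119.95 tilt [-1.  0.  0.] F [-0.1  0.3  0. ] M [ 0.1   0.07 -0.01] w 91.8 q [-0.44  0.34  1.45  0.    1.35 -2.53]
tool shift cm [ 0.37 -0.12 -0.04]
turn -0.001
```

View pics/w2.png

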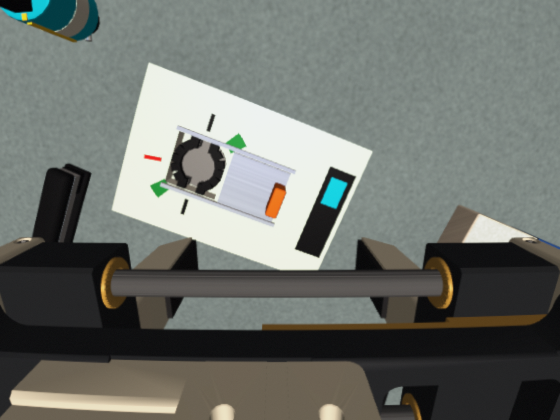

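View pics/w3.png

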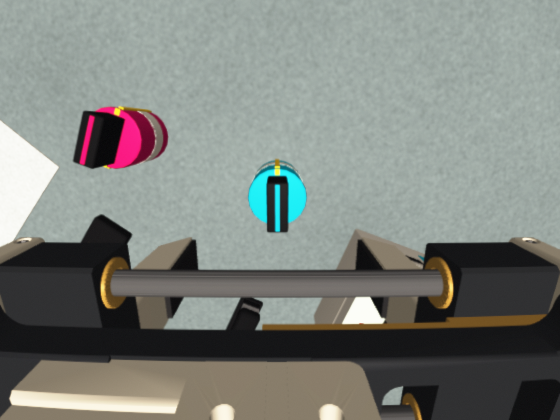

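Run:
```python
import cv2
a=cv2.imread('pics/w2.png')[105:225,135:255]; b=cv2.imread('pics/w3.png')[150:245,230:325]
cv2.imwrite('pics/w2c.png',cv2.resize(a,None,fx=5,fy=5,interpolation=cv2.INTER_CUBIC));cv2.imwrite('pics/w3c.png',cv2.resize(b,None,fx=6,fy=6,interpolation=cv2.INTER_CUBIC))
```

```text
(no output)
```

View pics/w2c.png

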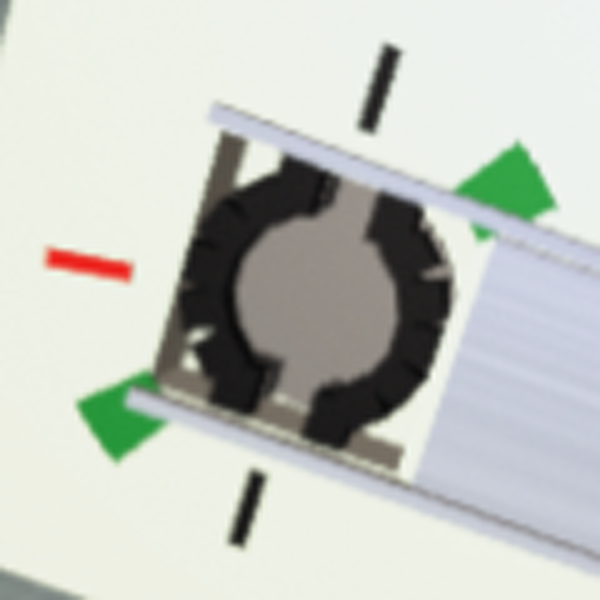

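View pics/w3c.png

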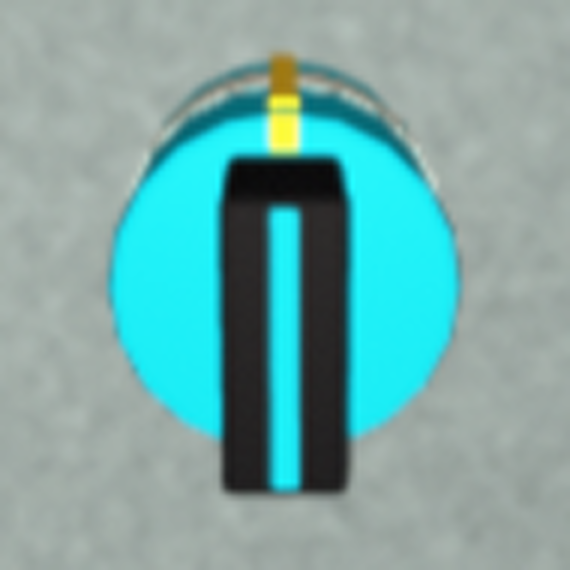

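Run:
```python
from cap import *
d,m=load('w2');f=lambda a,b,h:px2w('wrist',d,135+(a+.5)/5-.5,105+(b+.5)/5-.5,h,m)
A=f(247,508,100);B=f(380,88,100);print('mouth by marks',A,B,(A+B)/2,np.linalg.norm(A-B),np.degrees(np.arctan2(*(A-B)[1::-1])))
# hole top rim edge estimate: right edge of rim opening
d,m=load('w3');g=lambda a,b,h:px2w('wrist',d,230+(a+.5)/6-.5,150+(b+.5)/6-.5,h,m)
C=np.array([g(222,204,149),g(348,204,149),g(347,492,149),g(222,492,149)]);print(C.round(1),C.mean(0))
e=(C[0]+C[1]-C[2]-C[3])/2;print(np.linalg.norm(e),np.degrees(np.arctan2(e[1],e[0])))
st(*C.mean(0)[:2],tz=116)
```

```text
mouth by marks [629.78880474  71.11025298 100.        ] [536.68574444  56.77574437 100.        ] [583.23727459  63.94299867 100.        ] 94.20009540494718 8.752751522869902
[[ 496.2 -175.4  149. ]
 [ 486.9 -159.1  149. ]
 [ 526.2 -136.3  149. ]
 [ 535.9 -153.2  149. ]] [ 511.31698853 -155.99669801  149.        ]
45.46152973660314 -150.27590094239721
t 8.72 p [ 510.8 -155.2  253.7] jaw 119.95 tilt [-1.  0.  0.] F [-0.1  0.3  0. ] M [ 0.1   0.07 -0.01] w 91.8 q [-0.44  0.34  1.45  0.    1.35 -2.53]
tool shift cm [13.77 -0.1   0.  ]
```

```bash
python3 -m handwheel '[[[2.5,-0.1,0,0],[3,0,0,0],[3,0,0,0],[3,0,0,0],[1.5,0,0,0],[0.7,0,0,0],[0,0,0,0],[0,0,0,0]]]'
python3 -c "
from st import *
st(511.3,-156,119.7,115)"
```

```text
time: 9.38
tool_pos: [511.7, -156.7, 117.4]
tcp_rot: [-0.776, 1.57, -0.253]
contact_force: [-0.1, 0.0, 0.3]
grip_width: 91.6
t 9.38 p [ 511.7 -156.7  117.4] jaw 119.97 tilt [-1.    -0.001  0.001] F [-0.1  0.   0.3] M [0.03 0.01 0.04] w 91.6 q [-0.44  0.47  1.65  0.    1.02 -2.53]
tool shift cm [ 0.24  0.08 -0.01]
turn 0.005
```

```bash
python3 -m handwheel '[[[0.2,0.07,0,0],[0,0,0,0],[0,0,0,0],[0,0,0,0],[0,0,0,0],[0,0,0,0],[0,0,0,0],[0,0,0,0]]]' 0
python3 -m handwheel '[[[0,0,0,0],[0,0,0,0],[0,0,0,0],[0,0,0,0],[0,0,0,0],[0,0,0,0]]]'
python3 -c "
from st import *
st(511.3,-156,119.7,115)"
```

```text
time: 10.05
tool_pos: [510.7, -156.5, 114.7]
tcp_rot: [-0.014, 1.571, 0.508]
contact_force: [0.0, -0.1, -0.2]
grip_width: 42.9
time: 10.55
tool_pos: [510.6, -156.4, 114.7]
tcp_rot: [1.605, 1.571, 2.127]
contact_force: [0.1, -0.1, 0.5]
grip_width: 19.7
t 10.55 p [ 510.6 -156.4  114.7] jaw 119.92 tilt [-1.  0. -0.] F [ 0.1 -0.1  0.5] M [ 0.19  0.08 -0.01] w 19.7 q [-0.44  0.47  1.65  0.    1.01 -2.53]
tool shift cm [-0.03  0.    0.08]
turn 0.004
```

```bash
python3 -m handwheel '[[[-1.5,0,0,0],[-3,0,0,0],[-3,0,0,0],[-3,0,0,0.09],[-2,0,0,0.092],[-1,0,0,0.092],[0,0,0,0.092],[0,0,0,0]]]'
python3 -c "
from st import *
st(583.2,64,98.85,250)"
```

```text
time: 11.22
tool_pos: [510.6, -156.4, 249.8]
tcp_rot: [-0.216, 1.571, -0.063]
contact_force: [-0.0, -0.3, -3.4]
grip_width: 19.7
t 11.22 p [ 510.6 -156.4  249.8] jaw 98.76 tilt [-1. -0.  0.] F [-0.  -0.3 -3.4] M [0.01 0.01 0.01] w 19.7 q [-0.44  0.34  1.46  0.    1.34 -2.16]
tool shift cm [-2.000e-02  2.068e+01  1.054e+01]
turn -0.002
```

```bash
python3 -m handwheel '[[[0,1.5,0.8,0],[0,2.5,1.3,0],[0,2.8,1.4,0],[0,2.8,1.4,0],[0,2.8,1.4,0],[0,2.8,1.4,0],[0,2.5,1.3,0],[0,1.5,0.8,0]]]'
python3 -m handwheel '[[[0,1.0,0.5,0],[0,0.5,0.1,0],[0,0,0,0],[0,0,0,0],[0,0,0,0]]]'
python3 -c "
from cap import *
cap('w4')
st(583.2,64,98.85,250)"
```

```text
time: 11.88
tool_pos: [577.5, 51.4, 248.3]
tcp_rot: [2.501, 1.568, 2.662]
contact_force: [0.6, -1.1, -4.2]
grip_width: 19.8
time: 12.3
tool_pos: [581.0, 63.0, 249.6]
tcp_rot: [-2.534, 1.57, -2.378]
contact_force: [1.3, 0.1, -4.4]
grip_width: 19.6
t 12.3 p [581.   63.  249.6] jaw 98.91 tilt [-1. -0. -0.] F [ 1.3  0.1 -4.4] M [-0.    0.03  0.02] w 19.6 q [-0.02  0.44  1.31 -0.    1.39 -1.75]
t 12.35 p [581.   62.9 249.7] jaw 98.89 tilt [-1. -0. -0.] F [-0.3  0.3 -4.3] M [ 0.02  0.03 -0.06] w 20.0 q [-0.02  0.44  1.31 -0.    1.39 -1.75]
tool shift cm [-0.03  0.07  0.23]
turn 0.001
```

View pics/w4.png

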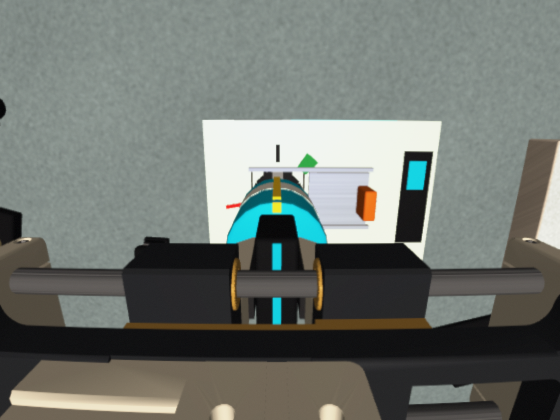

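Run:
```python
import cv2
a=cv2.imread('pics/w4.png')[140:280,215:340]
a=cv2.convertScaleAbs(cv2.resize(a,None,fx=5,fy=5,interpolation=cv2.INTER_CUBIC)[:600],alpha=1.6,beta=20)
cv2.imwrite('pics/w4c.png',a)
```

```text
(no output)
```

View pics/w4c.png

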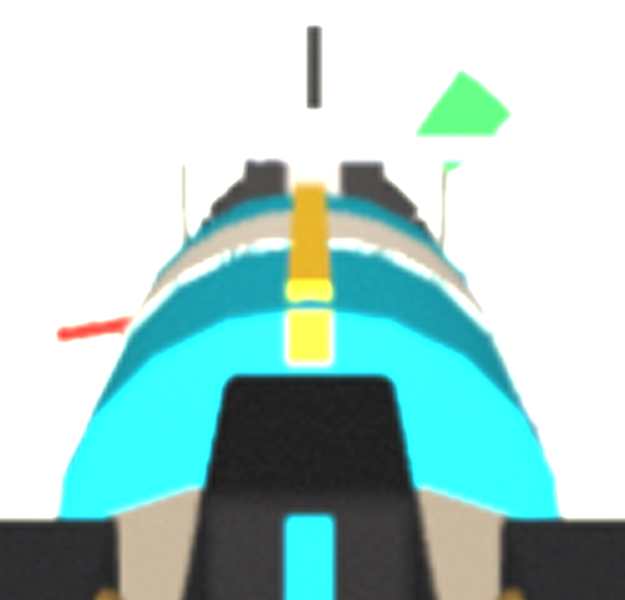

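Run:
```python
from cap import *
d,m=load('w4');f=lambda a,b,h:px2w('wrist',d,215+(a+.5)/5-.5,140+(b+.5)/5-.5,h,m)
p=np.array([581.,62.95,249.7]);a=np.radians(98.88);y=np.array([np.cos(a),np.sin(a),0]);zz=np.array([np.sin(a),-np.cos(a),0])
foot=249.7-114.7
for n,u,v,h,o in [('finbot',309,378,109,24),('fintop',310,490,149,24),('body',309,309,109,31),('fin top L',200,490,149,24),('R',418,490,149,24)]:
    q=f(u,v,foot+h)-p;print(n,'y',(q@y).round(2),'z centre',(q@zz+o).round(2))
q=f(314,67,100);print(q)
```

```text
finbot y -0.45 z centre 1.99
fintop y -0.39 z centre 0.17
body y -0.46 z centre 0.85
fin top L y -10.1 z centre 0.19
R y 9.15 z centre 0.16
[536.98140148  56.704858   100.        ]
```

```bash
python3 -m handwheel '[[[0.5,0.07,0.15,0],[1.2,0,0,0],[1.0,0,0,0],[0.4,0,0,0],[0,0,0,0],[0,0,0,0]]]'
python3 -c "
from st import *
st(582.4,63.9,98.85,217)"
```

```text
time: 12.85
tool_pos: [582.6, 64.9, 218.6]
tcp_rot: [2.769, 1.57, 2.925]
contact_force: [0.4, 0.1, -3.8]
grip_width: 19.5
t 12.85 p [582.6  64.9 218.6] jaw 98.94 tilt [-1.  0. -0.] F [ 0.4  0.1 -3.8] M [0.04 0.04 0.02] w 19.5 q [-0.02  0.46  1.36  0.    1.32 -1.75]
tool shift cm [ 0.16 -0.1  -0.04]
turn 0.002
```

```bash
python3 -m handwheel '[[[0,-0.09,-0.03,0],[0.2,0,0,0],[0.2,0,0,0],[0.2,0,0,0],[0.2,0,0,0],[0,0,0,0]]]'
python3 -c "
from st import *
st(582.4,63.9,98.85,194.7)"
```

```text
time: 13.35
tool_pos: [582.2, 64.2, 210.2]
tcp_rot: [2.908, 1.57, 3.064]
contact_force: [-0.2, 0.3, -5.7]
grip_width: 19.8
t 13.35 p [582.2  64.2 210.2] jaw 98.95 tilt [-1.     0.    -0.001] F [-0.2  0.3 -5.7] M [0.04 0.02 0.03] w 19.8 q [-0.02  0.47  1.38  0.    1.3  -1.75]
tool shift cm [ 1.55 -0.03  0.02]
turn 0.002
```

```bash
python3 -m handwheel '[[[0.25,-0.02,0.01,0],[0.25,0,0,0],[0.25,0,0,0],[0.25,0,0,0],[0.25,0,0,0],[0.25,0,0,0],[0,0,0,0],[0,0,0,0]]]'
python3 -c "
from st import *
st(582.4,63.9,98.85,194.7)"
```

```text
time: 14.02
tool_pos: [582.5, 64.0, 195.5]
tcp_rot: [2.805, 1.57, 2.961]
contact_force: [0.3, 0.2, -3.6]
grip_width: 19.8
t 14.02 p [582.5  64.  195.5] jaw 98.95 tilt [-1.  0. -0.] F [ 0.3  0.2 -3.6] M [0.03 0.03 0.01] w 19.8 q [-0.02  0.48  1.4   0.    1.27 -1.75]
tool shift cm [ 0.08 -0.01 -0.01]
turn 0.002
```

```bash
python3 -m handwheel '[[[0.1,0,0,0],[0.1,0,0,0],[0.05,0,0,0],[0,0,0,0],[0,0,0,0],[0,0,0,0]]]'
python3 -c "
from st import *
st(582.4,63.9,98.85,194.7)"
```

```text
time: 14.52
tool_pos: [582.9, 64.0, 194.6]
tcp_rot: [-0.139, 1.569, 0.017]
contact_force: [-1.7, 0.2, 5.4]
grip_width: 19.9
t 14.52 p [582.9  64.  194.6] jaw 98.95 tilt [-1.    -0.     0.002] F [-1.7  0.2  5.4] M [0.09 0.61 0.  ] w 19.9 q [-0.02  0.48  1.4   0.    1.26 -1.75]
tool shift cm [-0.01 -0.   -0.05]
turn 0.002
```

```bash
python3 -m handwheel '[[[0,0,0,0.06],[0,0,0,0.06],[0,0,0,0.06],[0,0,0,0.06],[0,0,0,0.06],[0,0,0,0.06],[0,0,0,0.06],[0,0,0,0]]]'
python3 -c "
from st import *
st(582.4,63.9,58.85,194.7)"
```

```text
time: 15.18
tool_pos: [583.1, 64.1, 194.6]
tcp_rot: [0.299, 1.568, 0.032]
contact_force: [-2.1, -0.1, 5.9]
grip_width: 19.7
t 15.18 p [583.1  64.1 194.6] jaw 74.72 tilt [-1.     0.001  0.002] F [-2.1 -0.1  5.9] M [0.1  0.48 0.13] w 19.7 q [-0.02  0.48  1.4   0.    1.26 -1.33]
tool shift cm [-0.01 -0.03 -0.06]
turn 0.277
```

```bash
python3 -m handwheel '[[[0,0,0,0.06],[0,0,0,0.06],[0,0,0,0.06],[0,0,0,0.06],[0,0,0,0.037],[0,0,0,0],[0,0,0,0],[0,0,0,0]]]'
python3 -c "
from cap import *
st(582.4,63.9,58.85,194.7)
cap('w5')
i,d=bot.capture('scene'); save('s5.png',cv2.resize(i[100:240,230:430],None,fx=4,fy=4))
i,d=bot.capture('top'); save('t5.png',cv2.resize(i[170:280,125:260],None,fx=5,fy=5))"
```

```text
time: 15.85
tool_pos: [583.0, 64.1, 194.6]
tcp_rot: [0.576, 1.569, 0.036]
contact_force: [-2.3, 0.3, 5.3]
grip_width: 20.2
t 15.85 p [583.   64.1 194.6] jaw 59.03 tilt [-1.     0.001  0.002] F [-2.3  0.3  5.3] M [0.05 0.5  0.11] w 20.2 q [-0.02  0.48  1.4   0.    1.26 -1.05]
tool shift cm [-0.01 -0.05 -0.05]
turn 0.003
t 15.85 p [583.   64.1 194.6] jaw 59.03 tilt [-1.     0.001  0.002] F [-2.3  0.3  5.3] M [0.05 0.5  0.11] w 20.2 q [-0.02  0.48  1.4   0.    1.26 -1.05]
```

View pics/w5.png

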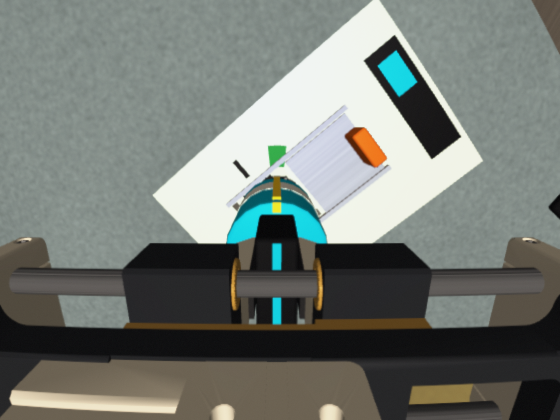

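View pics/s5.png

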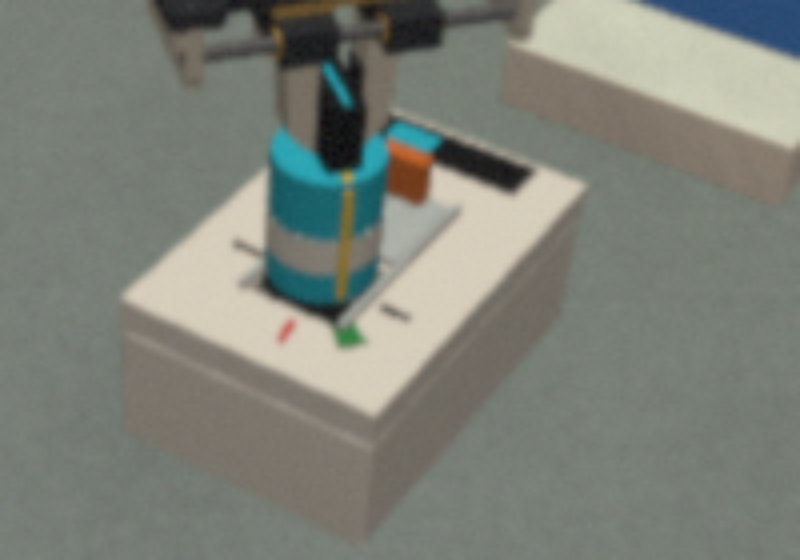

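The wrist picture (w5) shows the yellow stripe at (277,195) in line with the middle of the green band at (277,155). The orange tab at (366,147) is still out. The scene picture agrees: the stripe points at the green band and the red mark is well past it. I'll let it settle briefly, then hand in.

```bash
python3 -m handwheel '[[[0,0,0,0],[0,0,0,0],[0,0,0,0],[0,0,0,0],[0,0,0,0],[0,0,0,0]]]'
python3 -c "
from st import *
st(582.4,63.9,58.85,194.7)
print(bot.close_job())"
```

```text
time: 16.5
tool_pos: [583.0, 64.1, 194.6]
tcp_rot: [0.581, 1.569, 0.04]
contact_force: [-2.0, 0.3, 6.5]
grip_width: 19.9
t 16.5 p [583.   64.1 194.6] jaw 59.03 tilt [-1.     0.001  0.002] F [-2.   0.3  6.5] M [0.08 0.5  0.09] w 19.9 q [-0.02  0.48  1.4   0.    1.26 -1.05]
tool shift cm [-0.01 -0.05 -0.04]
turn 0.003
the job is handed in; nothing more can be done
None
```

I handed the job in at 16.5 s. The cyan cartridge is seated in the mouth, twisted about 40° clockwise, and still held by the gripper. No verdict is reported on hand-in.

- **Shutter:** I pulled it to its stop, feeling 8–9 N against it after about 60 mm. It was still out in the last pictures.
- **Seating:** I gripped the cartridge by its fin. It bottomed at the expected height (tool at 194.6 mm, foot about 80 mm above the counter), about 0.5 mm from the mouth's measured centre.
- **Twist:** the jaws turned about 39.8°, which puts the fin on the middle of the green band in the wrist and scene pictures. The spring pushes back with about 0.1 N m, so the lock has not clicked over.
- **Grip:** the opening is steady at 19.9 mm on the 20 mm fin, at the fixed grip of half the maximum, with a few newtons pressing down.
- **Bystanders:** I never went near the magenta cartridge, the stapler or the tape dispenser, but I did not measure their positions again at the end.

None of the final checks failed. The cartridge's offset along the fin was uncertain by about 1 mm (readings from 0.2 to 2 mm), but it went into the mouth without catching.

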